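# Show the blue glaze test tile to the inspection camera

## Task

Fold the rack's keeper bar fully down towards the front of the rack and leave it there, draw the blue glaze test tile up out of its slot, and present it to the inspection camera: upright, glazed face square to the lens and about 12 cm from it, with the middle of the tile on the lens axis. Finish while holding it still there in the air; do not put it down or let go. Leave the other tiles in their slots, do not touch the camera or its stand, and do not disturb the jar, the saucer or the wooden rib.

Things in the scene. Friction and masses are not known exactly. Their poses are not given: they have to be found in the camera images.
- tile_rack: wooden tile rack fixed to the bench, base board 84 (x) x 210 (y) x 12 mm, origin under its centre; front = its -x, roughly towards the robot. Slots across it at y = -75, -35, 35, 75 mm, 11 mm wide (1.5 mm play each side); tiles stand in them on the base board, tops 107 mm up. Slotted combs reach 44 mm up and +-33 mm in x. No tiles between y = -31 and 31 mm.
- keeper (a joint): steel wire bar, 6 mm round, over the tops of the tiles so that they cannot come out; hinged at the rack's ends about its y axis. 0 = upright over the tiles (starts at 0 to 0.2 rad), grows as it swings down to the rack's front (-x) to its stop at 1.45 rad. Stiff: stays where left; about 1 N at the bar moves it. Bar 96 mm from the hinge line; arms 113 mm from the rack's middle.
- keeper_grip (a point): middle of the keeper bar, where it carries a dark wooden sleeve, 14 mm in diameter and 40 mm long (along the rack's y), to take hold of; no tile stands under it. Its axes turn with the bar.
- keeper_hinge (a point): point on the keeper's hinge line in the middle of the rack, 18 mm above the bench
- tile_blue: flat fired-clay test tile, 46 mm wide (x), 8 mm thick (y), 95 mm high (z), about 70 g, strong; deep cobalt blue glaze on its -y face, its side edges and top, +y face bare pale clay. Origin at the middle of its lower end. Stands upright in one of the four slots (which one varies), glazed face to the rack's -y
- tile_blue_face (a point): middle of the blue tile's glazed face (4 mm in front of its middle plane, 47.5 mm above its lower edge); axes as the tile's
- inspection_camera: stand of the inspection camera, fixed to the bench: dark steel foot 100 x 90 x 14 mm, steel column 242 mm high 30 mm behind the origin (+x); clamped to it a blue camera with black lens and white ring light, 58 mm in diameter. The camera looks level along the stand's -x. Origin under the foot, straight below the camera.
- lens (a point): middle of the front of the camera's lens, 53 mm from the stand's origin to its -x; its height differs from start to start (150 to 200 mm). Axes as the stand's: the camera looks along -x. The head reaches 29 mm above and below this height.
- view_point (a point): the point 120 mm straight in front of the lens, on the lens axis, where the middle of the glazed face belongs; axes as the stand's (+x points from here to the lens)
- tile_green: test tile like the blue one, with grey-green glaze; leave it in its slot
- tile_brown: test tile like the blue one, with red-brown glaze; leave it in its slot
- tile_cream: test tile like the blue one, with cream glaze; leave it in its slot
- jar_cobalt: bystander: closed blue jar with black lid, 52 mm in diameter, 66 mm high, origin under its middle
- saucer: bystander: small unglazed clay saucer, 91 mm across, 33 mm high, origin under its middle
- wood_rib: bystander: flat wooden potter's rib, 77 x 87 x 9 mm, lying on the bench, origin under its middle
There are look-alikes about, which are no part of the job. What is shaped like the tile_blue but pink or yellow is not meant.

How it is judged:
On the way, in this order (a step that is already met when the one before it is completed fails the run):
1. the keeper bar is folded down to the front (past 1.2 rad) with the blue tile still in its slot (value of joint keeper above 1.2 rad and distance of tile_blue from where it was at the start of the episode below 0.015 m), for 0.2 s.
2. the blue tile is drawn up clear of the rack, held by the fingers (z of tile_blue in the frame of tile_rack above 0.05 m and contact force between tile_blue and the fingers above 0.3 N and contact force between tile_blue and tile_rack below 0.05 N), for 0.2 s.
At the end, for the whole second after the job is handed in: Blue tile held still, off all else: middle of its glaze within 15 mm of the lens axis, 95-145 mm from the lens; upright and square to the lens within 0.15 rad, glaze towards it; keeper past 1.15 rad; other tiles within 15 mm, jar, saucer and rib within 30 mm of their starts (x of tile_blue_face in the frame of view_point between -0.025 and 0.025 m and y of tile_blue_face in the frame of view_point between -0.015 and 0.015 m and z of tile_blue_face in the frame of view_point between -0.015 and 0.015 m and angle between tile_blue's own z axis and vertical below 0.15 rad and angle between the y axis of tile_blue and the x axis of lens, either way round below 0.15 rad and y of lens in the frame of tile_blue below -0.08 m and contact force between tile_blue and the fingers above 0.3 N and contact force between tile_blue and tile_rack below 0.05 N and contact force between tile_blue and inspection_camera below 0.05 N and linear speed of tile_blue below 0.02 m/s and angular speed of tile_blue below 0.15 rad/s and value of joint keeper above 1.15 rad and distance of each of tile_green, tile_brown, tile_cream from where it was at the start of the episode below 0.015 m and distance of each of jar_cobalt, saucer, wood_rib from where it was at the start of the episode below 0.03 m); the arm keeps its last pose, push and grip.
It fails at once if another tile is pulled out of its slot or knocked about (moved more than 25 mm) (distance of any of tile_green, tile_brown, tile_cream from where it was at the start of the episode above 0.025 m).
It fails at once if the camera or its stand is touched (more than 1 N) (contact force between inspection_camera and anything else above 1 N).
It fails at once if the jar, the saucer or the wooden rib is moved more than 30 mm (distance of any of jar_cobalt, saucer, wood_rib from where it was at the start of the episode above 0.03 m).
It also fails if it takes over 45 s, if anything falls off the work surface, if the arm or the gripper's body presses on something with over 40 N, if the wrist force passes 120 N, or if a joint passes its speed limit or range.

## Robot

A 6-joint arm with a two-finger parallel gripper is mounted at the origin on a cart in front of the work surface, level with it; the furniture and walls round the work are solid. World frame = base frame: x ahead of the robot, y to its left, z up, the work surface at z = 0. Lengths are in m, angles in rad, forces in N, time in s.
With the tool pointing down it reaches from about 0.3 to 0.875 m from the base axis. Payload 6.4 kg.
Tool frame: the origin (TCP) lies on the mounting face of the last link; the fingertips stand 173 mm ahead of it and the grasp point (between the pads) lies 155 mm ahead of it; z points along the fingers, y is the line along which they close (so a half turn about z gives the same grasp; the last joint's range is limited). The gripper opens to 85 mm and grips with 20 to 120 N. Pads are 22 mm wide; open, the fingers measure 114 mm over their backs; the gripper's body (76 mm by 85 mm) begins 54 mm behind the grasp point. The pads swing forward as they close: fully open they stand 13 mm farther back than shut.
Start: joints at [1.074, 0.181, 1.607, -0, 1.354, -0.206], TCP at [0.165, 0.551, 0.405] pointing down, gripper open.
Joint ranges: [-2.99, 2.99], [-0.89, 2.07], [0.3, 2.58], [-1.14, 4.28], [0, 2.63], [-3.12, 3.12]. Speed limits (rad/s): [2.57, 2.57, 3.01, 3.14, 3.14, 3.14].

## Interface

Orientations are given as a rotation vector (axis times angle).
In Python, from station import robot gives the robot as it stands.
- The arm moves only by the tool drive_tool, never from a script. Its argument "deltas" is a list that holds one entry, the list of rows, each a list of 4 numbers: the shift along the tool's x, y, z in mm, then the turn about the tool's z in degrees. A call has exactly 5 rows; each row shifts and turns the commanded pose from where the row before left it, along the tool's axes as they then stand; what a row does not reach is not made up. A row lasts 1/8 s, in which the tool goes at most 62.5 mm and 10.7 degrees, less where a joint would pass 70% of its speed; a pose out of reach is approached as far as the arm can. A call is refused whole if a number of a shift passes 62.5 or a number of a turn 10.7, either way. A call with a gripper value outside its range is refused whole. "claw" is the closure, from 0 (fully open) to 1 (shut), set as the call begins (left out, the last holds). The fingers move at their own pace and stop on an object; "grip_force" is the grip in N (left out, the last holds). Time passes only in rows, so rows that do not move let the fingers close, or fill a call up. It gives the time, the measured TCP pose, the force, the opening and the grip force at its end, in the units of the state.
- robot.get_obs(): the state, without advancing time (a new reading comes with each control period).
- robot.snapshot(name): name is "scene" or "top"; returns a dict with "image" (400x640x3 uint8, red, green, blue), "depth" (400x640 float32, m along the optical axis (not along the pixel's ray), 0 where there is no reading), "mtx" (3x3 intrinsics, pixels), "view" (4x4, takes a point from world to camera coordinates). Camera axes: x right, y down, z forward; pixel columns grow to the right and rows downward; lengths in m; the calibration is good to about 2 mm. A picture is of the moment at which its call begins.
- robot.close_job(): hands the job in; it is judged then, once.
The state is a dict: "time_s": time; "qpos": joint angles; "qvel": joint speeds; "joint_efforts": joint torques, N m; "tool_pos": TCP position; "eef_rot": TCP orientation; "force": force on the tool from outside, world axes, zero at the start; "torque": the same for the moment, N m; "finger_gap": finger opening in m; "grip_force": force on a finger pad.
Only numpy, scipy, OpenCV 4.12 (cv2) and the standard library are available. Lean on these libraries where they do the work, as an engineer would, in place of code of your own. Each camera call takes 0.05 s, during which the arm holds its last target. There are 200 camera calls.

## Working session

There is one attempt and no reset: what is moved stays moved. The work goes in short steps, Python scripts to look and compute and a tool call to move; the robot and the scene stay as the last step left them, time stands still between calls to the robot, and variables do not carry over. Pictures are saved under pics/ and viewed, at most 10 in all, crops included, and the job is handed in when it is done.

Besides the shell and the picture viewer there is one more tool, called after "Request:" by a JSON object that holds its "method" and its "body", one argument or row to a line. drive_tool: Moves the arm, as the interface text tells. Its arguments: {"type":"object","properties":{"deltas":{"type":"array","items":{"type":"array","items":{"type":"array","items":{"type":"number"}}}},"claw":{"type":"number"},"grip_force":{"type":"number"}},"required":["deltas"]}

```bash
mkdir -p pics; ls
python3 - <<'E'
from station import robot
import cv2,numpy as np
o=robot.get_obs();print(o['tool_pos'],o['eef_rot'],o['finger_gap'])
for n in("scene","top"):
    s=robot.snapshot(n);np.savez(n+"0.npz",**s)
    cv2.imwrite(f"pics/{n}0.png",s["image"][:,:,::-1]);print(s["mtx"],s["view"])
E
```

```text
pics
[0.16470105 0.55064379 0.40379454] [-4.55104537e-01 -3.10785551e+00  2.58786352e-03] 0.0855839453071201
[[433.04146196   0.         325.6210395 ]
 [  0.         433.04146196 192.65514467]
 [  0.           0.           1.        ]] [[ 0.87305918 -0.48758372  0.00545781 -0.53307535]
 [-0.3611911  -0.65418107 -0.66452097  0.17955479]
 [ 0.32758     0.57819482 -0.74724968  1.22019045]
 [ 0.          0.          0.          1.        ]]
[[420.2192833    0.         314.50940873]
 [  0.         420.2192833  202.9239616 ]
 [  0.           0.           1.        ]] [[ 0.02550011 -0.99956537 -0.01479234 -0.15523339]
 [-0.98474492 -0.02256873 -0.17253432  0.55545253]
 [ 0.17212548  0.01896633 -0.98489243  0.99424973]
 [ 0.          0.          0.          1.        ]]
```

View pics/scene0.png

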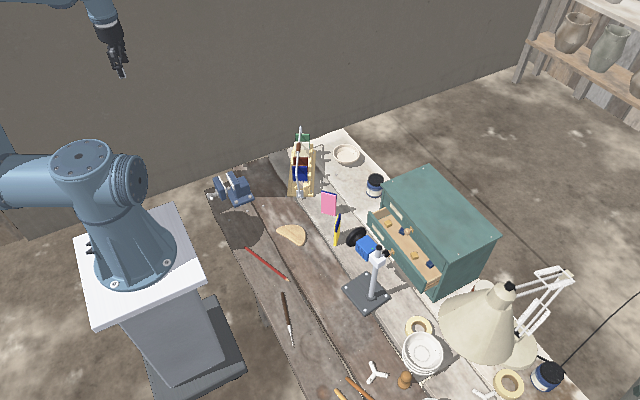

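View pics/top0.png

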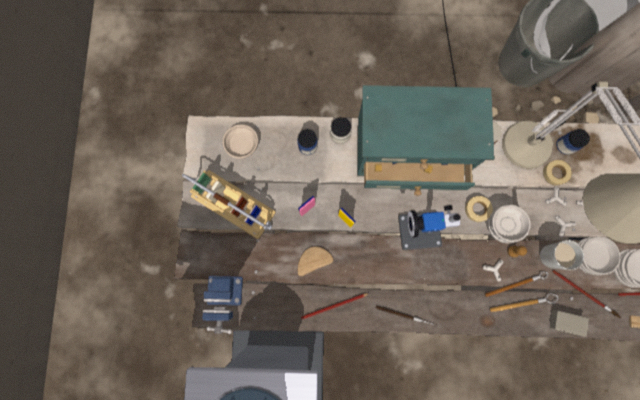

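The top view shows the rack at about (230,202) and the camera stand at about (425,225), with its lens to the left. Between them stand the pink (308,205) and yellow (347,217) look-alikes. I'll enlarge the rack and the inspection camera.

Run:
```python
import cv2,numpy as np
t=np.load("top0.npz")["image"][:,:,::-1];s=np.load("scene0.npz")["image"][:,:,::-1]
a=cv2.resize(t[160:250,175:295],None,fx=4,fy=4,interpolation=2);b=cv2.resize(s[115:215,270:350],None,fx=3.6,fy=3.6,interpolation=2)
c=np.zeros((600,800,3),np.uint8);c[:360,:480]=a;c[:360,490:490+288]=b
d=cv2.resize(t[185:255,290:470],None,fx=2.5,fy=2.5);c[370:370+175,:450]=d
e=cv2.resize(s[190:320,315:405],None,fx=1.75,fy=1.75);c[370:370+e.shape[0],490:490+e.shape[1]]=e
cv2.imwrite("pics/c.png",c)
```

```text
(no output)
```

View pics/c.png

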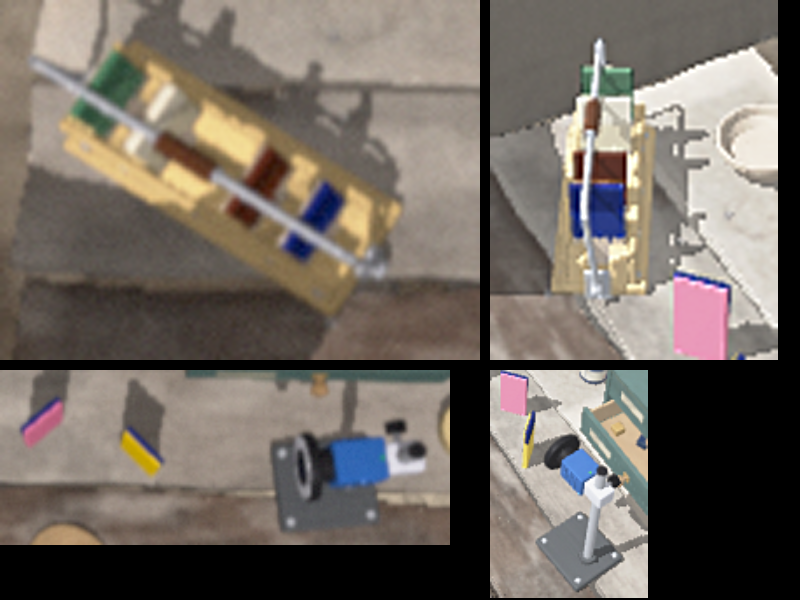

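The rack crop shows tile tops in order: green at crop (110,85), cream (160,105), brown (258,185) and blue (313,220). That puts blue at full-image (253,215), in the end slot y=-75. The pink (308,205) and yellow (347,217) tiles standing free on the bench are decoys. The sleeve is at full-image (221,199). Next I'll measure using depth.

```bash
cat > h.py <<'E'
import numpy as np,cv2
def cloud(s):
    K,V=s["mtx"],s["view"];d=s["depth"]
    v,u=np.mgrid[:d.shape[0],:d.shape[1]]
    p=np.stack([(u-K[0,2])/K[0,0]*d,(v-K[1,2])/K[1,1]*d,d],-1)
    w=(p-V[:3,3])@V[:3,:3]
    w[d==0]=np.nan
    return w
def ray(s,u,v,z):
    K,V=s["mtx"],s["view"];R=V[:3,:3];c=-R.T@V[:3,3]
    r=R.T@np.array([(u-K[0,2])/K[0,0],(v-K[1,2])/K[1,1],1]);return c+r*(z-c[2])/r[2]
E
python3 - <<'E'
from h import *
np.set_printoptions(precision=4,suppress=True)
for n in("top","scene"):
    s=dict(np.load(n+"0.npz"));w=cloud(s);hsv=cv2.cvtColor(s["image"],cv2.COLOR_RGB2HSV)
    H,S,Vv=[hsv[...,i].astype(int) for i in range(3)]
    v,u=np.mgrid[:400,:640]
    box=((u>178)&(u<280)&(v>165)&(v<240)) if n=="top" else ((u>284)&(u<322)&(v>125)&(v<205))
    z=w[...,2]; hot=(z>.098)&(z<.116)&box
    for nm,m in dict(blue=(H>105)&(H<130)&(S>120),brown=(H<12)&(S>120),green=(H>55)&(H<100)&(S>50)).items():
        k=m&hot
        print(n,nm,k.sum(),np.nanmedian(w[k],0) if k.any() else '', (w[k].max(0)-w[k].min(0)) if k.any() else '', u[k].mean(),v[k].mean(), ray(s,u[k].mean(),v[k].mean(),.107) if k.any() else '')
    k=box&(z>.112)&(z<.14); print("bar",k.sum(),np.percentile(w[k],[2,50,98],axis=0))
    k=k&(H<15)&(S>90); print("sleeve",k.sum(),np.mean(w[k],0),w[k].max(0)-w[k].min(0),u[k].mean(),v[k].mean())
    # bystander-decoy tops
    k=(z>.09)&(z<.115)&((u>295)&(u<360)&(v>190)&(v<230) if n=="top" else (u>318)&(u<345)&(v>185)&(v<250))
    c,l,st,ce=cv2.connectedComponentsWithStats(k.astype(np.uint8))
    for i in range(1,c):
        if st[i,4]>8: q=w[l==i];print("decoy",st[i,4],ce[i],q.mean(0),q.min(0),q.max(0))
    # lens / camera
    b=(u>400)&(u<465)&(v>200)&(v<245) if n=="top" else (u>340)&(u<395)&(v>220)&(v<310)
    for nm,m in dict(black=(Vv<60)&(z>.1),blue=(H>100)&(H<125)&(S>150)&(z>.1),foot=(z<.03)&(z>.008)).items():
        k=b&m
        if k.any():print("cam",nm,k.sum(),np.percentile(w[k],[3,50,97],axis=0).round(4).tolist())
E
```

```text
top blue 32 [ 0.5239 -0.0003  0.1084] [0.0376 0.0208 0.012 ] 252.59375 212.71875 [0.5221 0.0007 0.107 ]
top brown 37 [0.5437 0.0349 0.1074] [0.038  0.023  0.0146] 237.8108108108108 204.45945945945945 [0.5408 0.0363 0.107 ]
top green 45 [0.6011 0.1287 0.1071] [0.0369 0.0237 0.0128] 199.86666666666667 179.75555555555556 [0.598  0.1297 0.107 ]
bar 317 [[ 0.4996 -0.0182  0.1124]
 [ 0.5523  0.0713  0.1181]
 [ 0.6044  0.1618  0.124 ]]
sleeve 77 [0.5516 0.0723 0.1204] [0.0258 0.0616 0.0141] 221.45454545454547 198.54545454545453
decoy 78 [306.     202.4359] [ 0.5512 -0.1226  0.0961] [ 0.5352 -0.1411  0.0907] [ 0.569 -0.104  0.1  ]
decoy 80 [347.475  215.0875] [ 0.5233 -0.2207  0.0963] [ 0.5072 -0.2388  0.0915] [ 0.5422 -0.2029  0.1   ]
cam black 224 [[0.4706, -0.4299, 0.193], [0.4984, -0.3567, 0.2107], [0.5299, -0.3445, 0.2429]]
cam blue 355 [[0.4815, -0.4089, 0.2012], [0.4978, -0.3887, 0.2125], [0.5146, -0.3699, 0.2157]]
cam foot 657 [[0.4665, -0.456, 0.011], [0.4857, -0.4044, 0.0148], [0.5422, -0.3612, 0.0214]]
scene blue 39 [ 0.5221 -0.0027  0.1043] [0.0381 0.0241 0.0127] 300.025641025641
[... 242 characters left out ...]
081081 134.9189189189189 [0.5925 0.1254 0.107 ]
bar 110 [[ 0.4962 -0.0199  0.1123]
 [ 0.5455  0.0635  0.1156]
 [ 0.5996  0.156   0.1225]]
sleeve 25 [0.5484 0.0676 0.1196] [0.0223 0.0286 0.0076] 297.84 147.04
decoy 50 [328.5 193.1] [ 0.549  -0.1262  0.0941] [ 0.5327 -0.1429  0.0901] [ 0.5664 -0.1047  0.0989]
decoy 46 [336.9348 219.9783] [ 0.5206 -0.2239  0.0948] [ 0.504  -0.2424  0.0903] [ 0.5387 -0.2047  0.0992]
cam black 214 [[0.4671, -0.4352, 0.1778], [0.498, -0.3606, 0.204], [0.5304, -0.3536, 0.2421]]
cam blue 189 [[0.4786, -0.4166, 0.1835], [0.4916, -0.3993, 0.2098], [0.5138, -0.3746, 0.2137]]
cam foot 1020 [[0.4566, -0.4566, 0.0094], [0.4953, -0.4135, 0.0134], [0.5416, -0.3652, 0.0233]]
```

Run:
```python
from h import *
np.set_printoptions(precision=4,suppress=True)
for n in("top","scene"):
    s=dict(np.load(n+"0.npz"));w=cloud(s);hsv=cv2.cvtColor(s["image"],cv2.COLOR_RGB2HSV)
    H,S,Vv=[hsv[...,i].astype(int) for i in range(3)]
    v,u=np.mgrid[:400,:640];X,Y,Z=w[...,0],w[...,1],w[...,2]
    near=(X>.42)&(X<.6)&(Y<-.3)&(Y>-.5)
    # foot
    k=near&(Z>.006)&(Z<.022)&(Vv<110)&(S<80)
    c,l,st,ce=cv2.connectedComponentsWithStats(k.astype(np.uint8));i=1+st[1:,4].argmax()
    r=cv2.minAreaRect((w[l==i][:,:2]*1000).astype(np.float32));print(n,"foot",r)
    # ring
    k=near&(Y>-.375)&(Z>.12)&(S<90)
    q=w[k];print("ring",len(q),np.percentile(q,[1,5,50,95,99],axis=0).tolist())
    k=near&(H>100)&(H<125)&(S>150)&(Z>.1);r=cv2.minAreaRect((w[k][:,:2]*1000).astype(np.float32));print("blue body",r,np.nanpercentile(w[k][:,2],[1,50,99]))
    for zz in np.arange(.15,.25,.01):
        a=w[near&(Y>-.375)&(Z>zz)&(Z<zz+.01)]
        if len(a)>2:print(round(zz,3),len(a),a.min(0)[:2],a.max(0)[:2])
    # rack board: yellowish wood
    k=(X>.45)&(X<.7)&(Y<.2)&(Y>-.08)&(Z>.007)&(Z<.06)&(S>70)&(H<28)&(H>12)
    c,l,st,ce=cv2.connectedComponentsWithStats(k.astype(np.uint8));i=1+st[1:,4].argmax()
    print("rack",cv2.minAreaRect((w[l==i][:,:2]*1000).astype(np.float32)))
```

```text
top foot ((501.97113037109375, -408.23809814453125), (88.94361877441406, 100.73291778564453), 6.505247116088867)
ring 413 [[0.46864467926441306, -0.37177559380988284, 0.1214772267579416], [0.4726444902748718, -0.36723064655632853, 0.12566936482056312], [0.50234720181497, -0.34880332914692874, 0.20447615683296708], [0.5983765860450547, -0.31406283476747027, 0.22333052313947413], [0.5998002046407516, -0.3031903888190635, 0.22440338572511384]]
blue body ((497.11590576171875, -377.8580627441406), (35.22112274169922, 66.29544830322266), 6.984178066253662) [0.1928 0.2125 0.216 ]
0.17 13 [ 0.4757 -0.3742] [ 0.5037 -0.3452]
0.18 23 [ 0.4686 -0.3726] [ 0.5192 -0.3431]
0.19 41 [ 0.4676 -0.3744] [ 0.5225 -0.3433]
0.2 115 [ 0.4673 -0.3721] [ 0.5235 -0.3437]
0.21 128 [ 0.4705 -0.375 ] [ 0.5202 -0.344 ]
0.22 64 [ 0.4797 -0.3566] [ 0.5105 -0.3458]
rack ((576.9754638671875, 58.65656280517578), (209.495849609375, 42.579803466796875), 59.3977165222168)
scene foot ((520.33935546875, -434.95458984375), (22.526832580566406, 60.484527587890625), 83.73873901367188)
ring 342 [[0.4662416323723584, -0.371944704284323, 0.12035267274199649], [0.4685591993510129, -0.3679368025312765, 0.1252928835069492], [0.49574318999715794, -0.35766803838962147, 0.20108415342617364], [0.5977027557281346, -0.3135151034831865, 0.2214130526889035], [0.5993027900872386, -0.3024580824618091, 0.2229299382525543]]
blue body ((500.9517822265625, -407.26397705078125), (41.45058059692383, 70.73592376708984), 17.963947296142578) [0.1811 0.2098 0.2146]
0.17 10 [ 0.4715 -0.3628] [ 0.4857 -0.3599]
0.18 16 [ 0.4663 -0.363 ] [ 0.5209 -0.354 ]
0.19 43 [ 0.4651 -0.3745] [ 0.5234 -0.3536]
0.2 89 [ 0.466  -0.3746] [ 0.5184 -0.3521]
0.21 72 [ 0.4694 -0.3744] [ 0.5154 -0.3477]
0.22 29 [ 0.4807 -0.3599] [ 0.5042 -0.3496]
rack ((573.5587158203125, 54.9436149597168), (209.67959594726562, 42.22251892089844), 59.69221115112305)
```

Measured so far:
- **Rack:** centre ≈(.558,.063), y axis at 59.5°.
- **Blue tile:** ≈(.520,-.001), top at .107.
- **Sleeve:** ≈(.550,.070,.1135).
- **Lens:** ≈(.4955,-.350,.195), looking along 96.5°, so the view point is ≈(.482,-.231,.195).

I'll move above the sleeve now.

Request:
{"method": "drive_tool", "body": {
  "deltas": [
    [[-50.7, -35, 0, 0], [-50.7, -35, 0, 0], [-50.7, -35, 0, 0], [-50.7, -35, 0, 0], [-50.7, -35, 0, 0]]
  ]
}}

```text
time_s: 0.72
tool_pos: [0.3582, 0.3088, 0.4046]
eef_rot: [0.455, 3.108, 0.0]
force: [1.1, -0.2, 0.1]
finger_gap: 0.0851
grip_force: 0.0
```

Request:
{"method": "drive_tool", "body": {
  "deltas": [
    [[-50.7, -35, 0, 0], [-50.7, -35, 0, 0], [-50.7, -35, 0, 0], [-50.7, -35, 0, 0], [-50.7, -35, 0, 0]]
  ]
}}

```text
time_s: 1.35
tool_pos: [0.5511, 0.0684, 0.4044]
eef_rot: [-0.455, -3.108, -0.0]
force: [0.3, 0.7, -0.0]
finger_gap: 0.0853
grip_force: 0.0
```

Request:
{"method": "drive_tool", "body": {
  "deltas": [
    [[0, 0, 0, -10.7], [0, 0, 0, -10.7], [0, 0, 0, -10.7], [0, 0, 0, -10.7], [0, 0, 0, -10.7]]
  ]
}}

```text
time_s: 1.98
tool_pos: [0.5501, 0.0702, 0.4042]
eef_rot: [1.001, -2.977, -0.001]
force: [0.7, -0.3, -0.2]
finger_gap: 0.0855
grip_force: 0.0
```

Request:
{"method": "drive_tool", "body": {
  "deltas": [
    [[0, 0, 20, -10.7], [0, 0, 20, -10.7], [0, 0, 20, -1.3], [0, 0, 0, 0], [0, 0, 0, 0]]
  ]
}}

```text
time_s: 2.6
tool_pos: [0.5504, 0.0702, 0.3453]
eef_rot: [-1.559, 2.727, -0.0]
force: [-0.3, -0.3, -0.3]
finger_gap: 0.0849
grip_force: 0.0
```

Run:
```python
from station import robot
from h import *
s=robot.snapshot("scene");t=robot.snapshot("top")
a=cv2.resize(s["image"][80:220,240:370,::-1],None,fx=3,fy=3);b=cv2.resize(t["image"][120:260,160:290,::-1],None,fx=3,fy=3)
cv2.imwrite("pics/d.png",np.hstack([a,b]))
```

```text
(no output)
```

View pics/d.png

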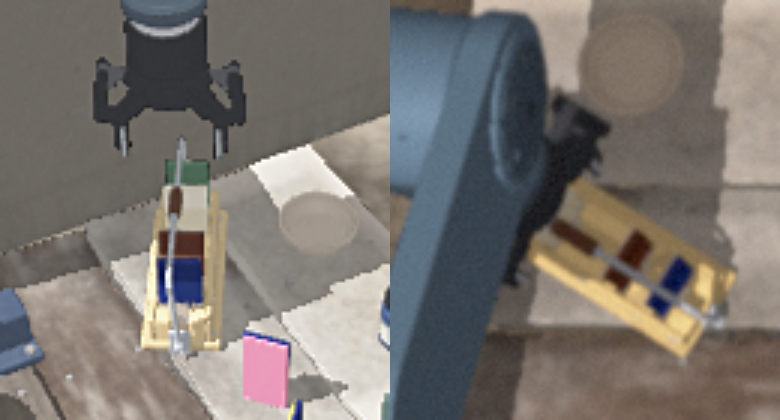

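The open fingers straddle the bar across the rack's x, centred on it (left panel, about x=175). I'll descend 77 mm and close on the sleeve.

Request:
{"method": "drive_tool", "body": {
  "deltas": [
    [[0, 0, 20, 0], [0, 0, 20, 0], [0, 0, 20, 0], [0, 0, 17, 0], [0, 0, 0, 0]]
  ]
}}

```text
time_s: 3.32
tool_pos: [0.5498, 0.0702, 0.2667]
eef_rot: [1.559, -2.726, -0.002]
force: [0.4, 0.8, -0.0]
finger_gap: 0.0852
grip_force: 0.0
```

Request:
{"method": "drive_tool", "body": {
  "deltas": [
    [[0, 0, 0, 0], [0, 0, 0, 0], [0, 0, 0, 0], [0, 0, 0, 0], [0, 0, 0, 0]]
  ],
  "claw": 0.7,
  "grip_force": 20
}}

```text
time_s: 3.95
tool_pos: [0.5502, 0.0702, 0.2678]
eef_rot: [-1.56, 2.727, -0.0]
force: [0.4, 0.8, -0.2]
finger_gap: 0.0255
grip_force: 0.0
```

Request:
{"method": "drive_tool", "body": {
  "deltas": [
    [[0, 0, 0, 0], [0, 0, 0, 0], [0, 0, 0, 0], [0, 0, 0, 0], [0, 0, 0, 0]]
  ],
  "claw": 1.0
}}

```text
time_s: 4.58
tool_pos: [0.5502, 0.0702, 0.2678]
eef_rot: [-1.56, 2.727, -0.0]
force: [-1.0, 0.2, 1.8]
finger_gap: 0.0131
grip_force: 20.3
```

Request:
{"method": "drive_tool", "body": {
  "deltas": [
    [[0, 15.5, 3, 0], [0, 14.8, 5.5, 0], [0, 13.7, 7.9, 0], [0, 12.2, 10, 0], [0, 0, 0, 0]]
  ]
}}

```text
time_s: 5.2
tool_pos: [0.5003, 0.0997, 0.24]
eef_rot: [1.56, -2.725, -0.004]
force: [-0.8, 2.3, 2.5]
finger_gap: 0.0132
grip_force: 21.0
```

Request:
{"method": "drive_tool", "body": {
  "deltas": [
    [[0, 10.4, 11.9, 0], [0, 8.3, 13.5, 0], [0, 6, 14.6, 0], [0, 3.5, 15.4, 0], [0, 0, 0, 0]]
  ]
}}

```text
time_s: 5.82
tool_pos: [0.4762, 0.1137, 0.1841]
eef_rot: [1.558, -2.725, -0.005]
force: [-3.2, 6.2, 0.7]
finger_gap: 0.0133
grip_force: 22.6
```

Request:
{"method": "drive_tool", "body": {
  "deltas": [
    [[0, 0, 0, 0], [0, 0, 0, 0], [0, 0, 0, 0], [0, 0, 0, 0], [0, 0, -10, 0]]
  ],
  "claw": 0.65
}}

```text
time_s: 6.45
tool_pos: [0.4771, 0.1129, 0.1957]
eef_rot: [1.559, -2.726, -0.001]
force: [1.3, 0.8, -0.1]
finger_gap: 0.0299
grip_force: 0.0
```

Request:
{"method": "drive_tool", "body": {
  "deltas": [
    [[0, 0, -20, 0], [0, 0, -35, 0], [0, 0, -40, 0], [0, 0, -40, 0], [0, 0, -20, 0]]
  ]
}}

```text
time_s: 7.08
tool_pos: [0.4779, 0.113, 0.3543]
eef_rot: [-1.558, 2.723, -0.004]
force: [-0.2, -1.6, -0.1]
finger_gap: 0.0298
grip_force: 0.0
```

Run:
```python
from station import robot
from h import *
s=robot.snapshot("scene");np.savez("scene1.npz",**s)
a=cv2.resize(s["image"][80:220,240:370,::-1],None,fx=4,fy=4)
cv2.imwrite("pics/e.png",a)
```

```text
(no output)
```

View pics/e.png

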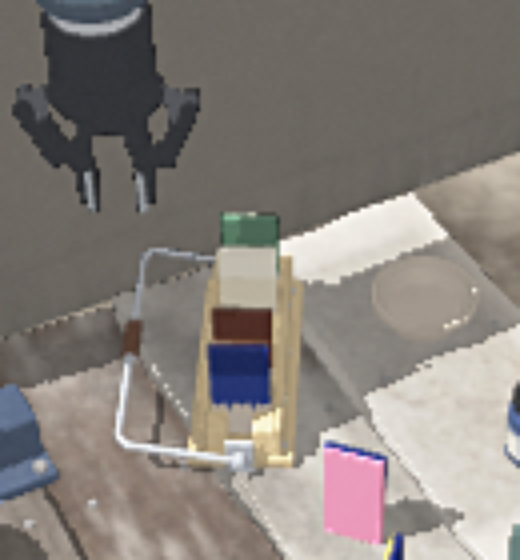

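The keeper lies down at the front, with its sleeve at crop (132,338), and all the tiles are still in place. I'll re-measure the blue tile top now that nothing covers it.

Run:
```python
from station import robot
from h import *
np.set_printoptions(precision=4,suppress=True)
o=robot.get_obs();print(o['tool_pos'],o['eef_rot'],o['qpos'])
for n in("top","scene"):
    s=robot.snapshot(n);w=cloud(s);hsv=cv2.cvtColor(s["image"],cv2.COLOR_RGB2HSV)
    v,u=np.mgrid[:400,:640]
    box=((u>178)&(u<280)&(v>165)&(v<240)) if n=="top" else ((u>284)&(u<322)&(v>125)&(v<205))
    for nm,lo,hi in(("blue",(100,100,20),(132,255,255)),("brown",(0,110,20),(12,255,200))):
        k=(cv2.inRange(hsv,lo,hi)>0)&box&(w[...,2]>.101)&(w[...,2]<.116)
        r=cv2.minAreaRect(np.argwhere(k)[:,::-1].astype(np.float32))
        print(n,nm,k.sum(),r,ray(s,*r[0],.107),np.median(w[k],0))
```

```text
[0.4785 0.1131 0.3562] [-1.5569  2.7213 -0.006 ] [-0.0099  0.0418  1.8631 -0.0001  1.2292 -2.62  ]
top blue 42 ((251.45004272460938, 214.14999389648438), (2.3008952140808105, 18.023677825927734), 32.47119140625) [0.5187 0.0032 0.107 ] [0.518  0.0038 0.1083]
top brown 44 ((237.15380859375, 204.76919555664062), (2.2188005447387695, 18.30510711669922), 33.6900634765625) [0.5401 0.0378 0.107 ] [0.5389 0.0377 0.1088]
scene blue 37 ((299.0, 167.5), (3.0, 14.0), 90.0) [ 0.5161 -0.0031  0.107 ] [0.519  0.0004 0.1056]
scene brown 23 ((300.0, 158.0), (14.0, 2.0), 0.0) [0.5375 0.0323 0.107 ] [0.5384 0.0343 0.1043]
```

Request:
{"method": "drive_tool", "body": {
  "deltas": [
    [[25.5, -30.9, 0, 0], [25.5, -30.9, 0, 0], [25.6, -30.9, 0, 0], [0, 0, 0, 10], [0, 0, 0, 10]]
  ]
}}

```text
time_s: 7.85
tool_pos: [0.5181, -0.0007, 0.3491]
eef_rot: [1.051, -2.958, -0.003]
force: [0.6, 0.5, -0.3]
finger_gap: 0.0299
grip_force: 0.0
```

Request:
{"method": "drive_tool", "body": {
  "deltas": [
    [[0, 0, 0, 10], [0, 0, 0, 10], [0, 0, 0, 10], [0, 0, 0, 10], [0, 0, 0, 10]]
  ]
}}

```text
time_s: 8.48
tool_pos: [0.518, 0.0001, 0.3492]
eef_rot: [-0.295, -3.125, -0.001]
force: [0.6, 0.2, -0.2]
finger_gap: 0.0299
grip_force: 0.0
```

Request:
{"method": "drive_tool", "body": {
  "deltas": [
    [[0, 0, 10, 10], [0, 0, 20, 10], [0, 0, 20, 0], [0, 0, 10, 0], [0, 0, 0, 0]]
  ]
}}

```text
time_s: 9.1
tool_pos: [0.518, 0.0001, 0.2895]
eef_rot: [-0.824, -3.028, 0.0]
force: [0.5, -0.5, 0.1]
finger_gap: 0.0297
grip_force: 0.0
```

Run:
```python
from station import robot
from h import *
s=robot.snapshot("scene");t=robot.snapshot("top")
a=cv2.resize(s["image"][80:220,240:370,::-1],None,fx=3,fy=3);b=cv2.resize(t["image"][130:270,180:310,::-1],None,fx=3,fy=3)
cv2.imwrite("pics/f.png",np.hstack([a,b]))
```

```text
(no output)
```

View pics/f.png

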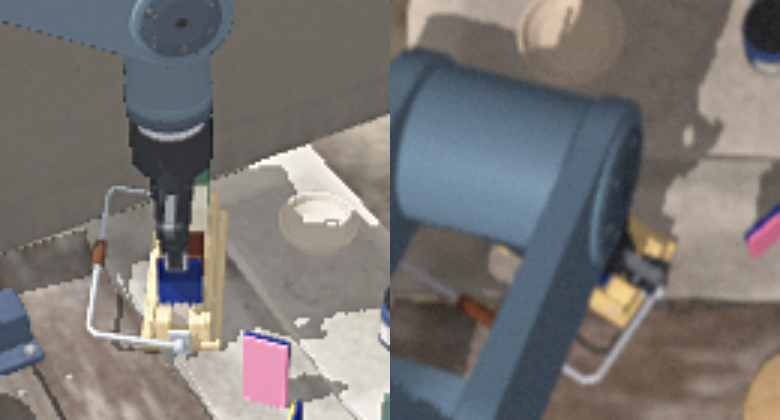

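Request:
{"method": "drive_tool", "body": {
  "deltas": [
    [[0, 0, 6, 0], [0, 0, 6, 0], [0, 0, 6, 0], [0, 0, 4, 0], [0, 0, 0, 0]]
  ]
}}

```text
time_s: 9.82
tool_pos: [0.5184, 0.0, 0.2684]
eef_rot: [-0.825, -3.03, 0.0]
force: [0.3, 0.5, 0.0]
finger_gap: 0.0297
grip_force: 0.0
```

Request:
{"method": "drive_tool", "body": {
  "deltas": [
    [[0, 0, 6, 0], [0, 0, 6, 0], [0, 0, 6, 0], [0, 0, 6, 0], [0, 0, 2, 0]]
  ]
}}

```text
time_s: 10.45
tool_pos: [0.5183, 0.0, 0.2423]
eef_rot: [-0.825, -3.03, 0.0]
force: [-0.7, -1.0, -0.3]
finger_gap: 0.0299
grip_force: 0.0
```

Request:
{"method": "drive_tool", "body": {
  "deltas": [
    [[0, 0, 0, 0], [0, 0, 0, 0], [0, 0, 0, 0], [0, 0, 0, 0], [0, 0, 0, 0]]
  ],
  "claw": 1.0,
  "grip_force": 40
}}

```text
time_s: 11.08
tool_pos: [0.5189, 0.0009, 0.2429]
eef_rot: [0.826, 3.03, 0.004]
force: [4.1, 5.5, -5.1]
finger_gap: 0.0076
grip_force: 38.6
```

Request:
{"method": "drive_tool", "body": {
  "deltas": [
    [[0, 1, 0, 0], [0, 0.5, 0, 0], [0, 0, -5, 0], [0, 0, -10, 0], [0, 0, -10, 0]]
  ]
}}

```text
time_s: 11.7
tool_pos: [0.5193, 0.0012, 0.2688]
eef_rot: [0.825, 3.031, -0.0]
force: [1.5, 1.6, -1.9]
finger_gap: 0.0075
grip_force: 39.1
```

Request:
{"method": "drive_tool", "body": {
  "deltas": [
    [[0, 0, -12, 0], [0, 0, -12, 0], [0, 0, -12, 0], [0, 0, -12, 0], [0, 0, -12, 0]]
  ]
}}

```text
time_s: 12.32
tool_pos: [0.5193, 0.0012, 0.3287]
eef_rot: [0.825, 3.031, -0.0]
force: [-0.6, -0.1, -1.0]
finger_gap: 0.0076
grip_force: 39.4
```

Request:
{"method": "drive_tool", "body": {
  "deltas": [
    [[0, 0, -10, 0], [0, 0, -15, 0], [0, 0, -15, 0], [0, 0, -9.5, 0], [0, 0, 0, -7]]
  ]
}}

```text
time_s: 12.95
tool_pos: [0.5196, 0.0012, 0.3788]
eef_rot: [0.634, 3.075, -0.0]
force: [0.2, 0.1, -1.5]
finger_gap: 0.0078
grip_force: 39.4
```

Request:
{"method": "drive_tool", "body": {
  "deltas": [
    [[0, 0, 0, -8], [0, 0, 0, -8], [0, 0, 0, -8], [0, 0, 0, -6], [0, 0, 0, 0]]
  ]
}}

```text
time_s: 13.58
tool_pos: [0.5193, 0.0013, 0.3775]
eef_rot: [0.178, -3.136, -0.0]
force: [1.5, -0.0, -0.9]
finger_gap: 0.0075
grip_force: 39.5
```

Request:
{"method": "drive_tool", "body": {
  "deltas": [
    [[5.6, -20, 0, 0], [10, -35, 0, 0], [10, -35, 0, 0], [10, -35, 0, 0], [10, -35, 0, 0]]
  ]
}}

```text
time_s: 14.2
tool_pos: [0.4919, -0.164, 0.3776]
eef_rot: [-0.175, 3.137, -0.0]
force: [-0.1, 0.1, -0.1]
finger_gap: 0.0074
grip_force: 39.4
```

Request:
{"method": "drive_tool", "body": {
  "deltas": [
    [[9, -32, 0, 0], [5.8, -20.2, 0, 0], [3, -10, 0, 0], [0, 0, 0, 0], [0, 0, 0, 0]]
  ]
}}

```text
time_s: 14.82
tool_pos: [0.4818, -0.2259, 0.3773]
eef_rot: [0.18, -3.136, -0.001]
force: [0.0, 0.7, -0.4]
finger_gap: 0.0076
grip_force: 39.6
```

Run:
```python
from station import robot
from h import *
np.set_printoptions(precision=4,suppress=True)
o=robot.get_obs();print(o['tool_pos'],o['eef_rot'])
P=[]
for n in("scene","top"):
    s=robot.snapshot(n);w=cloud(s);hsv=cv2.cvtColor(s["image"],cv2.COLOR_RGB2HSV);np.savez(n+"2.npz",**s)
    X,Y,Z=np.moveaxis(w,-1,0)
    k=(X>.42)&(X<.54)&(Y>-.27)&(Y<-.2)&(Z>.115)&(Z<.245)
    q=w[k];print(n,k.sum(),np.percentile(q,[2,50,98],axis=0).tolist())
    b=k&(cv2.inRange(hsv,(100,90,15),(132,255,255))>0)
    if b.sum()>5:print("blue",b.sum(),np.percentile(w[b],[2,50,98],axis=0).tolist(),cv2.minAreaRect((w[b][:,:2]*1000).astype(np.float32)))
    P.append(cv2.resize(s["image"][130:300,290:430,::-1] if n=="scene" else s["image"][150:290,300:470,::-1],(480,480)if 0 else None,fx=2.4,fy=2.4))
h=max(p.shape[0] for p in P);P=[cv2.copyMakeBorder(p,0,h-p.shape[0],0,0,0) for p in P]
cv2.imwrite("pics/g.png",np.hstack(P))
```

```text
[ 0.4818 -0.2259  0.3773] [ 0.18   -3.1363 -0.0008]
scene 340 [[0.45711889525889343, -0.24318030709253577, 0.14903730989934252], [0.4719057825121351, -0.23024882580259404, 0.19145809729894958], [0.5017696019615014, -0.22048349304095965, 0.24146326163202772]]
blue 118 [[0.4575993263715861, -0.2335944231860449, 0.1805259682497031], [0.4671867493917756, -0.23095113991153227, 0.20341250531272298], [0.5016873521186084, -0.22598133440120866, 0.2410498905392905]] ((479.5672607421875, -233.26246643066406), (44.573673248291016, 15.336554527282715), 0.3911949098110199)
top 9 [[0.45940571225958127, -0.2280107228831404, 0.15230921982435008], [0.4598566016773221, -0.22331364917446414, 0.17163474896798803], [0.4641753309351597, -0.22138320126393612, 0.1850616856394899]]
```

View pics/g.png

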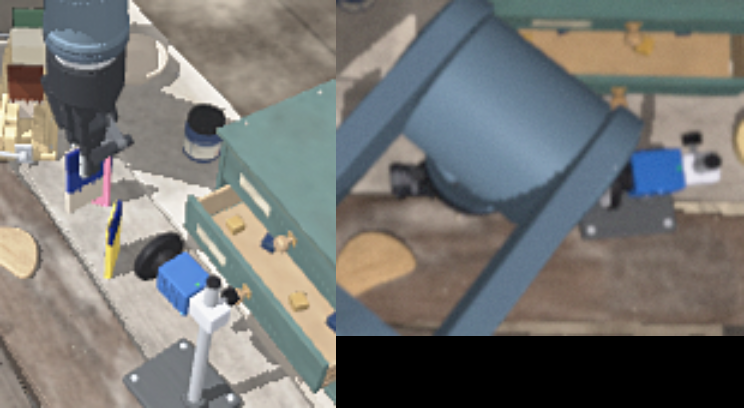

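The tile hangs upright with its glaze towards the lens. Its middle is at about (.480,-.231,.195), against the target (.482,-.231,.195), and nothing else has been disturbed. Handing in.

Request:
{"method": "drive_tool", "body": {
  "deltas": [
    [[0, 0, 0, 0], [0, 0, 0, 0], [0, 0, 0, 0], [0, 0, 0, 0], [0, 0, 0, 0]]
  ]
}}

```text
time_s: 15.55
tool_pos: [0.4816, -0.2267, 0.3774]
eef_rot: [-0.179, 3.136, 0.0]
force: [0.6, -0.6, -0.9]
finger_gap: 0.0074
grip_force: 39.6
```

```bash
python3 -c "
from station import robot
print(robot.close_job())"
```

```text
the job is handed in; nothing more can be done
None
```

The job is handed in at about 15.6 s (no verdict returned): the keeper is folded fully down to the front, and the blue tile is held still and upright, glaze square to the lens and about 12 cm from it, within about 3 mm of the lens axis by my measurement.

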